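# Rake the heaped bark level in the office planter

### The arm

A 7-joint arm with a two-finger parallel gripper is mounted at the origin on the work surface. World frame = base frame: x ahead of the robot, y to its left, z up, the work surface at z = 0. Lengths are in m, angles in rad, forces in N, time in s.
With the tool pointing down it reaches from about 0.425 to 0.875 m from the base axis. Payload 8.4 kg.
Tool frame: the origin (TCP) lies at the very end of the fingers, on their centre line; the grasp point (between the pads) lies 19 mm behind it; y points along the fingers, x is the direction in which the jaws open and shut, and the axes are right-handed (so a half turn about y gives the same grasp; the last joint's range is limited). The gripper opens to 85 mm and grips with 20 to 120 N. Pads are 22 mm wide; open, the fingers measure 114 mm over their backs; the gripper's body (76 mm by 85 mm) begins 54 mm behind the grasp point. The pads swing forward as they close: fully open they stand 13 mm farther back than shut.
Start: joints at [1.206, 0.333, 0.04, 1.465, -0.013, 1.343, -0.059], TCP at [0.171, -0.627, 0.231] pointing down, gripper open.
Joint ranges: [-2.58, 2.58], [-0.38, 2.09], [-1.3, 1.39], [0.25, 2.4], [-1.5, 4.64], [0.08, 2.09], [-2.65, 2.65]. Speed limits (rad/s): [2.22, 2.22, 2.79, 2.79, 3.14, 3.14, 3.14].

### API

Orientations are given as a 3x3 rotation matrix whose columns are the frame's x, y, z axes.
In Python, from station import arm gives the robot as it stands.
- The arm moves only by the shell command python3 -m jog 'ROWS' [OPENING]. ROWS is text: rows parted by semicolons, each of 6 numbers parted by spaces: the shift along the tool's x, y, z in mm, then the turn, a rotation vector about the tool's x, y, z in rad. In form: x y z ax ay az; .... A call has exactly 5 rows; each row is the pose to reach, as a shift and turn from the pose measured when the call began, along the tool's axes at that moment; what a row does not reach only later rows make up. A row lasts 1/12 s, in which the tool goes at most 41.7 mm and 7.16 degrees, less where a joint would pass 70% of its speed; a pose out of reach is approached as far as the arm can. A call with a gripper value outside its range is refused whole. OPENING is the opening, from 0 (shut) to 1 (fully open), set as the call begins (- or left out, the last holds). The fingers move at their own pace and stop on an object; the grip force is fixed at half the most. Time passes only in rows, so rows that repeat a pose let the fingers close, or fill a call up. It gives the time, the measured TCP pose, the force and the opening at its end, in the units of the state.
- arm.sense(): the state, without advancing time (a new reading comes with each control period).
- arm.get_image(name): name is "scene" or "top" or "wrist"; returns a dict with "pixels" (384x512x3 uint8, red, green, blue), "mtx" (3x3 intrinsics, pixels), "xyz" and "attitude" of the camera in the world; the wrist camera has in their place "tool_from_camera" (4x4, takes a point from camera to tool coordinates, whose origin is the TCP and whose axes are the tool frame's). Camera axes: x right, y down, z forward; pixel columns grow to the right and rows downward; lengths in m; the calibration is good to about 2 mm. A picture is of the moment at which its call begins: read the wrist's pose just before it. There is no depth.
- arm.finish_job(): hands the job in, once; it reports no verdict.
The state is a dict: "t": time; "joints": joint angles; "qd": joint speeds; "joint_efforts": joint torques, N m; "eef_pos": TCP position; "tcp_rot": TCP orientation; "contact_force": force on the tool from outside, world axes, zero at the start; "torque": the same for the moment, N m; "opening": opening from 0.0 (shut) to 1.0 (fully open).
Only numpy, scipy, OpenCV 4.12 (cv2) and the standard library are available. Lean on these libraries where they do the work, as an engineer would, in place of code of your own. Each camera call takes 0.05 s, during which the arm holds its last target. There are 200 camera calls.

### The job

The bark mulch was tipped in a heap at one end of the planter. Pick up the hand rake and, with the rake only, draw the nuggets out past the plants so that they lie flat in one even layer: about the same number in each third of the bed's length, at least two in each of its long halves, none on top of another and none outside the bed. Then lay the rake down on the desk, clear of the planter. Do not handle the bark or knock the plants, and leave everything else on the desk where it is.

Things in the scene. Friction and masses are not known exactly. Their poses are not given: they have to be found in the camera images.
- planter: grey rectangular planter, fixed to the desk, 404 mm long (its y axis) by 234 mm wide (its x axis), rim 85 mm above the desk; walls 12 mm. Inside is a flat firm soil bed 380 mm (y) by 210 mm (x) whose surface is 60 mm above the desk, 25 mm below the rim. Origin on the desk under its centre
- echeveria: pale green rosette plant rooted in the bed, within a circle of 26 mm radius, 38 mm tall; the heap of bark lies beside it, towards the planter's -x side. Origin on the soil at its centre
- haworthia: dark green spiky plant rooted in the bed, within a circle of 26 mm radius, 44 mm tall, at the other end. Origin on the soil at its centre
- cactus: small round cactus with a pink tip rooted near the middle of the bed, within a circle of 26 mm radius, 46 mm tall. Origin on the soil at its centre
- bark1: rough brown pine-bark nugget, a flat block 64 mm (its x) by 46 mm (its y) by 18 mm high, about 28 g, loose, either face may lie up; origin at its centre, 9 mm above what it lies on; starts in the lower layer of the heap
- bark2: rough brown pine-bark nugget, a flat block 64 mm (its x) by 46 mm (its y) by 18 mm high, about 28 g, loose, either face may lie up; origin at its centre, 9 mm above what it lies on; starts in the lower layer of the heap
- bark3: rough brown pine-bark nugget, a flat block 64 mm (its x) by 46 mm (its y) by 18 mm high, about 28 g, loose, either face may lie up; origin at its centre, 9 mm above what it lies on; starts in the lower layer of the heap
- bark4: rough brown pine-bark nugget, a flat block 64 mm (its x) by 46 mm (its y) by 18 mm high, about 28 g, loose, either face may lie up; origin at its centre, 9 mm above what it lies on; starts in the lower layer of the heap
- bark5: rough brown pine-bark nugget, a flat block 64 mm (its x) by 46 mm (its y) by 18 mm high, about 28 g, loose, either face may lie up; origin at its centre, 9 mm above what it lies on; starts on top of the heap, resting on the lower layer
- bark6: rough brown pine-bark nugget, a flat block 64 mm (its x) by 46 mm (its y) by 18 mm high, about 28 g, loose, either face may lie up; origin at its centre, 9 mm above what it lies on; starts on top of the heap, resting on the lower layer
- bark7: rough brown pine-bark nugget, a flat block 64 mm (its x) by 46 mm (its y) by 18 mm high, about 28 g, loose, either face may lie up; origin at its centre, 9 mm above what it lies on; starts lying by itself at the other end of the bed
- rake: hand rake, 0.15 kg, 240 mm long, lying on its tine tips and the butt of its beech handle. Origin on the desk under the grip point; x level from butt to head, z up as it lies. Handle 22 mm wide (y), 24 mm deep, flat sides, from 115 mm behind to 25 mm ahead of the grip point along its axis, which rises to the head at 0.290 rad; then a steel gooseneck and a green head
- rake_grip (a point): point on the axis of the rake's handle where it is best gripped across its flat sides, 44 mm above the desk as it lies, within 10 mm of the balance point. Its axes are those of the rake
- rake_head (a point): middle of the row of tine tips, 138 mm ahead of the rake's origin. Five round tines, 5 mm thick, 61 mm wide over all (y), stand at a right angle to the handle: with the handle held level they are upright, tips 82 mm below the handle's axis and 120 mm ahead of the grip point. Its axes are those of the rake
- cassettes: bystander: stack of three cassettes, 115 by 80 mm, 48 mm high; origin at the centre of its underside
- mug: bystander: blue mug, 82 mm across, 95 mm high, handle towards its +y; origin at the centre of its underside
- stapler: bystander: red stapler, 135 mm long (x), 36 mm wide, 51 mm high; origin at the centre of its underside
- mister: bystander: green bottle, 72 mm across, 170 mm high; origin at the centre of its underside
- tape: bystander: black tape dispenser, 150 mm long (x), 55 mm wide, 78 mm high; origin at the centre of its underside
- pot: bystander: empty terracotta pot, 86 mm across, 75 mm high; origin at the centre of its underside
Not all that is in view belongs to the job. Leave any red or yellow look-alike of the bark2 alone.

How it is judged:
By the outcome, as a careful person would: the job done as asked, in the order asked, and still so for the second after the job is handed in, with the robot touching nothing.
It also fails if it takes over 67 s, if anything falls off the work surface, if the arm or the gripper's body presses on something with over 40 N, if the wrist force passes 120 N, or if a joint passes its speed limit or range.

## Working session

There is one attempt and no reset: what is moved stays moved. The work goes in short steps, Python scripts to look and compute and a shell command to move; the robot and the scene stay as the last step left them, time stands still between calls to the robot, and variables do not carry over. Pictures are saved under pics/ and viewed, about 8 in all and at most 12, crops included, and the job is handed in when it is done.

```bash
mkdir -p pics; ls; cat > h.py <<'E'
import numpy as np, cv2
from station import arm
def snap(n,fn):
    s=arm.sense(); d=arm.get_image(n); cv2.imwrite(f'pics/{fn}.png',d['pixels'][:,:,::-1]); np.save(f'pics/{fn}.npy',d,allow_pickle=True)
    return d
def cam(d,s=None):
    if 'xyz' in d: return np.array(d['xyz']),np.array(d['attitude'])
    T=np.array(d['tool_from_camera']);R=np.array(s['tcp_rot']);return R@T[:3,3]+s['eef_pos'],R@T[:3,:3]
def ray(d,uv,z,s=None):
    c,R=cam(d,s); K=np.array(d['mtx']); v=R@np.linalg.inv(K)@[uv[0],uv[1],1]; return c+v*(z-c[2])/v[2]
def proj(d,p,s=None):
    c,R=cam(d,s); q=np.array(d['mtx'])@(R.T@(np.array(p)-c)); return q[:2]/q[2]
E
python3 - <<'E'
from h import *
a=snap('top','top0');b=snap('scene','sc0')
for d in(a,b): print(d['xyz'],np.round(d['attitude'],3).tolist(),d['mtx'])
s=arm.sense();print(s)
cv2.imwrite('pics/both.png',np.vstack([cv2.resize(a['pixels'],(800,600))])[:,:,::-1])
E
```

```text
pics
[0.33051582 0.03906893 1.42856894] [[0.007, -0.988, 0.152], [-1.0, -0.009, -0.013], [0.014, -0.152, -0.988]] [[475.42923735   0.         261.64468033]
 [  0.         475.42923735 189.98745526]
 [  0.           0.           1.        ]]
[ 1.02530465 -0.65390998  1.16431803] [[0.838, 0.427, -0.339], [0.546, -0.663, 0.512], [-0.006, -0.614, -0.789]] [[471.51565172   0.         248.3513    ]
 [  0.         471.51565172 186.10013089]
 [  0.           0.           1.        ]]
{'t': 0.1, 'joints': array([ 1.20582245,  0.33386374,  0.03988121,  1.46618336, -0.01339479,
        1.34328198, -0.058504  ]), 'qd': array([ 0.00105219, -0.00346614,  0.00064144, -0.00442893, -0.00119455,
       -0.00035492, -0.00030133]), 'joint_efforts': array([ 4.36771195e-03, -6.60013962e+01,  1.37032852e+00, -4.06469393e+01,
        1.70809112e-02,  9.04588436e-03,  1.92053626e-06]), 'eef_pos': array([ 0.1705891 , -0.62679386,  0.23049486]), 'tcp_rot': array([[ 2.62630697e-01, -4.88054546e-04,  9.64896305e-01],
       [-9.64895313e-01,  1.38712875e-03,  2.62631129e-01],
       [-1.46661372e-03, -9.99998919e-01, -1.06618954e-04]]), 'contact_force': array([ 0.08332999, -0.6507282 , -0.30494835]), 'torque': array([ 0.02010967,  0.0115697 , -0.01718723]), 'opening': 0.9985921747925737}
```

View pics/both.png

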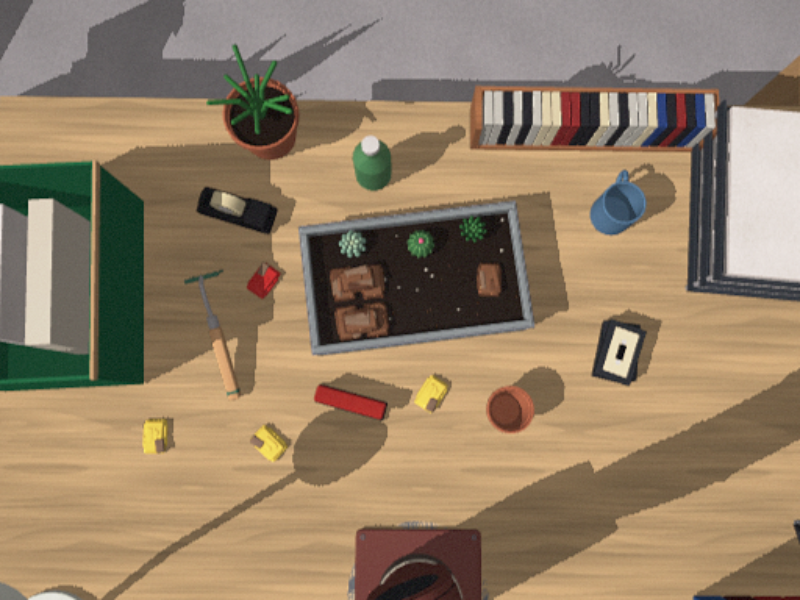

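View pics/sc0.png

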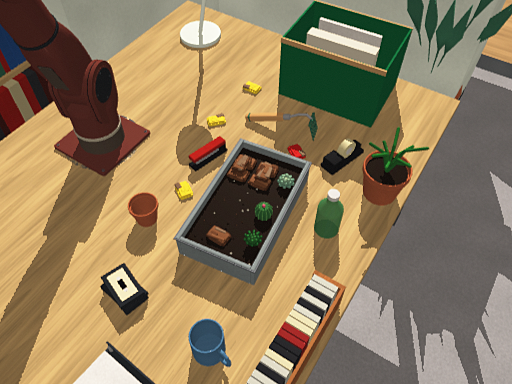

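The top view, scaled 1.5625, shows the planter at (415,278), with the heap at its left (+y) end at (358,300) and lone bark7 at (488,280). The plants lie along the far side: echeveria (351,243), cactus (420,243) and haworthia (473,229). The rake runs from its butt (234,395) to its head (203,276). The bark is brown and inside the planter. The red block (264,280) and the yellow ones (156,436), (269,442) and (432,392) are look-alikes to leave alone.

```bash
python3 - <<'E'
from h import *
d=np.load('pics/top0.npy',allow_pickle=True).item()
k=1.5625
for n,uv,z in [('c1',(301,228),.085),('c2',(516,204),.085),('c3',(532,327),.085),('c4',(314,353),.085),('ech',(351,243),.08),('cac',(420,243),.09),('haw',(473,229),.09),('b7',(488,280),.078),('butt',(234,396),.02),('neck',(212,325),.05),('hl',(184,281),.03),('hr',(222,271),.03),('red',(264,280),.01),('tape',(238,210),.05),('stap',(350,401),.04),('pot',(510,400),.07)]:
    print(n,np.round(ray(d,np.array(uv)/k,z),3))
im=d['pixels'][:,:,::-1]
a=cv2.resize(im[125:235,185:350],None,fx=4.8,fy=4.8,interpolation=cv2.INTER_CUBIC)
cv2.imwrite('pics/crop1.png',a)
# wood handle mask
hsv=cv2.cvtColor(np.ascontiguousarray(im[170:260,115:160]),cv2.COLOR_BGR2HSV)
m=((hsv[:,:,0]>8)&(hsv[:,:,0]<17)&(hsv[:,:,1]>110)&(hsv[:,:,2]>130)).astype(np.uint8)
n,l,st,c=cv2.connectedComponentsWithStats(m)
for i in range(1,n):
    if st[i,4]>40: print(st[i],c[i]+[115,170],cv2.minAreaRect(np.argwhere(l==i)[:,::-1].astype(np.float32)))
E
```

```text
c1 [0.665 0.222 0.085]
c2 [ 0.715 -0.178  0.085]
c3 [ 0.484 -0.204  0.085]
c4 [0.433 0.192 0.085]
ech [0.639 0.129 0.08 ]
cac [0.637 0.001 0.09 ]
haw [ 0.665 -0.097  0.09 ]
b7 [ 0.571 -0.125  0.078]
butt [0.357 0.347 0.02 ]
neck [0.487 0.387 0.05 ]
hl [0.573 0.449 0.03 ]
hr [0.593 0.377 0.03 ]
red [0.58  0.301 0.01 ]
tape [0.708 0.347 0.05 ]
stap [0.349 0.128 0.04 ]
pot [ 0.352 -0.164  0.07 ]
[ 19  41  17  39 266] [142.22180451 230.7518797 ] ((27.03919792175293, 60.1343994140625), (40.119998931884766, 7.039999485015869), 73.73979187011719)
```

View pics/crop1.png

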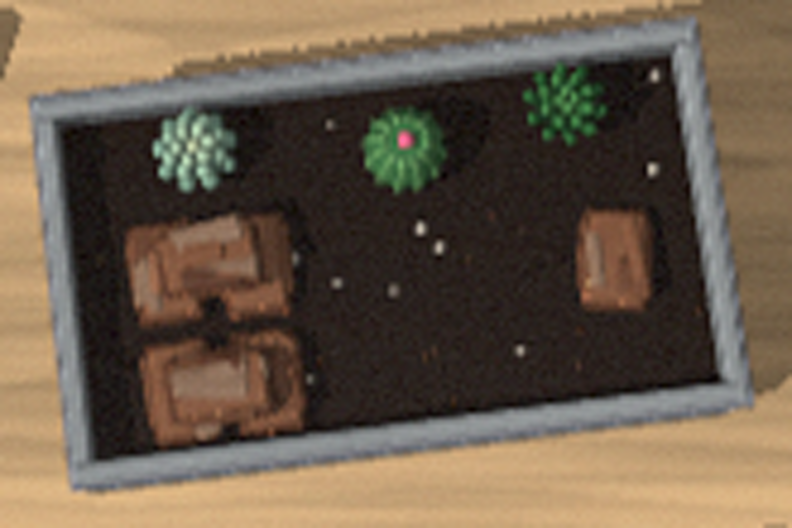

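The crop shows a 2x2 lower layer (blobs at (210,270) and (222,390)) with one nugget across each row, at (215,250) and (215,380). There is a gap of about 35 mm between the heap and the +y wall. bark7 is at (613,260). I'll work out the planter coordinates and the rake pose.

```bash
cat >> h.py <<'E'
from scipy.spatial.transform import Rotation as Ro
PC=np.array([.574,.008]); PY=.125
def w2p(p): c,s=np.cos(PY),np.sin(PY); d=np.array(p[:2])-PC; return np.array([c*d[0]+s*d[1],-s*d[0]+c*d[1]])*1000
def p2w(x,y): c,s=np.cos(PY),np.sin(PY); return PC+np.array([c*x-s*y,s*x+c*y])/1000
def rakeR(yaw,pitch):  # tool rot for rake yaw; handle rises to head at pitch. x=-rake y, z=handle axis
    c,s=np.cos(yaw),np.sin(yaw); z=np.array([c*np.cos(pitch),s*np.cos(pitch),np.sin(pitch)]); x=np.array([s,-c,0]); return np.stack([x,np.cross(z,x),z],1)
def go(pos,R):
    s=arm.sense(); R0=np.array(s['tcp_rot']); 
    return np.round(np.r_[R0.T@(np.array(pos)-s['eef_pos'])*1000],0),np.round(Ro.from_matrix(R0.T@R).as_rotvec(),3)
def clk(): return arm.sense()['t']
E
python3 - <<'E'
from h import *
d=np.load('pics/top0.npy',allow_pickle=True).item()
c0=np.array([185,125])
for n,uv,z in [('ech',(195,150),.085),('cac',(404,145),.1),('haw',(565,104),.09),('b7',(613,260),.078),('T1',(213,252),.096),('T2',(217,380),.096),('up tl',(128,232),.078),('up tr',(285,215),.078),('up br',(290,318),.078),('up bl',(143,325),.078),('lo tl',(143,348),.078),('lo tr',(300,333),.078),('lo br',(303,430),.078),('lo bl',(160,445),.078)]:
    p=ray(d,np.array(uv)/4.8+c0,z);print(n,np.round(w2p(p)),np.round(p,3))
h=ray(d,(142.2,230.75),.043);u=np.array([np.cos(.28),np.sin(.28)])
hd=(ray(d,np.array((184,281))/1.5625,.07)+ray(d,np.array((222,271))/1.5625,.07))/2
print('handle ctr',h,'head',hd)
G=h[:2]+.045*u*np.cos(.29);print('G',G,'yaw h->hd',np.arctan2(*(hd-h)[1::-1]))
for x in[(.42,-.45,.25),(.52,-.2,.25),(.52,.15,.25),(*G,.2)]: print(x,*go(x,rakeR(.28,0)))
E
```

```text
ech [ 75. 109.] [0.635 0.126 0.085]
cac [ 61. -15.] [0.636 0.001 0.1  ]
haw [  77. -115.] [ 0.665 -0.097  0.09 ]
b7 [ -19. -133.] [ 0.572 -0.126  0.078]
T1 [ 10. 105.] [0.571 0.113 0.096]
T2 [-66. 111.] [0.495 0.11  0.096]
up tl [ 32. 155.] [0.586 0.166 0.078]
up tr [31. 60.] [0.597 0.072 0.078]
up br [-32.  64.] [0.535 0.068 0.078]
up bl [-26. 152.] [0.53  0.156 0.078]
lo tl [-39. 153.] [0.516 0.155 0.078]
lo tr [-41.  59.] [0.526 0.062 0.078]
lo br [-99.  64.] [0.467 0.059 0.078]
lo bl [-98. 149.] [0.458 0.144 0.078]
handle ctr [0.42139809 0.36636295 0.043     ] head [0.57562054 0.40231208 0.07      ]
G [0.46283973 0.37827967] yaw h->hd 0.2290099204697177
(0.42, -0.45, 0.25) [-105.  -19.  287.] [ 0.    -0.014 -0.001]
(0.52, -0.2, 0.25) [-320.  -19.  449.] [ 0.    -0.014 -0.001]
(0.52, 0.15, 0.25) [-658.  -19.  541.] [ 0.    -0.014 -0.001]
(np.float64(0.46283973207538565), np.float64(0.37827967026995407), 0.2) [-893.   32.  546.] [ 0.    -0.014 -0.001]
```

```bash
python3 -m jog '-14 -4 38 0 0 0; -28 -8 77 0 0 0; -42 -12 115 0 0 0; -56 -16 154 0 0 0; -70 -19 192 0 0 0' 1
python3 -m jog '-12 0 32 0 0 0; -24 0 63 0 0 0; -36 0 95 0 0 0; -68 0 119 0 0 0; -101 0 144 0 0 0'
python3 -m jog '-33 0 25 0 0 0; -66 0 50 0 0 0; -100 0 75 0 0 0; -132 0 100 0 0 0; -149 0 113 0 0 0'
python3 -c "
from h import *
for x in[(.52,.15,.25),(.463,.378,.2)]: print(x,*go(x,rakeR(.28,0)))"
```

```text
t: 0.52
eef_pos: [0.3389, -0.5073, 0.2497]
tcp_rot: [[0.263, -0.001, 0.965], [-0.965, 0.002, 0.263], [-0.002, -1.0, -0.0]]
contact_force: [0.3, -1.0, -0.4]
opening: 1.0
t: 0.93
eef_pos: [0.4519, -0.3709, 0.2489]
tcp_rot: [[0.262, -0.002, 0.965], [-0.965, 0.002, 0.262], [-0.003, -1.0, -0.001]]
contact_force: [0.6, 0.0, 0.0]
opening: 0.998
t: 1.35
eef_pos: [0.5235, -0.1916, 0.2492]
tcp_rot: [[0.267, -0.001, 0.964], [-0.964, 0.004, 0.267], [-0.004, -1.0, 0.0]]
contact_force: [0.2, -0.2, 0.4]
opening: 0.999
(0.52, 0.15, 0.25) [-330.    1.   88.] [-0.    -0.01  -0.004]
(0.463, 0.378, 0.2) [-565.   52.   94.] [-0.    -0.01  -0.004]
```

```bash
python3 -m jog '-40 0 11 0 0 0; -80 0 22 0 0 0; -120 0 33 0 0 0; -160 0 44 0 0 0; -200 0 55 0 0 0'
python3 -m jog '-40 0 10 0 0 0; -80 0 20 0 0 0; -120 0 30 0 0 0; -160 10 36 0 0 0; -200 20 37 0 0 0'
python3 -m jog '-40 0 0 0 0 0; -80 8 1 0 0 0; -120 15 2 0 0 0; -150 22 2 0 0 0; -165 30 2 0 0 0'
python3 - <<'E'
from h import *
s=arm.sense();d=snap('wrist','w1');print(s['joints'],s['eef_pos'])
for x in[(.463,.378,.2),(.463,.378,.1)]: print(x,*go(x,rakeR(.28,.29)))
print(proj(d,(.463,.378,.044),s),proj(d,(.463-.106,.378-.03,.02),s),proj(d,(.595,.416,.0),s))
E
```

```text
t: 1.77
eef_pos: [0.5224, 0.0127, 0.2498]
tcp_rot: [[0.267, -0.001, 0.964], [-0.964, 0.004, 0.267], [-0.004, -1.0, -0.0]]
contact_force: [-0.1, 0.9, 0.4]
opening: 0.999
t: 2.18
eef_pos: [0.5048, 0.2173, 0.2306]
tcp_rot: [[0.267, -0.0, 0.964], [-0.964, 0.004, 0.267], [-0.004, -1.0, 0.001]]
contact_force: [1.3, 0.1, 0.5]
opening: 1.006
t: 2.6
eef_pos: [0.4599, 0.3815, 0.201]
tcp_rot: [[0.271, -0.001, 0.962], [-0.962, 0.006, 0.271], [-0.006, -1.0, 0.0]]
contact_force: [-0.3, 0.3, 0.2]
opening: 0.997
[-0.18130528  0.32359786 -0.7135472   1.61183406  0.21336275  1.28373187
 -2.2250458 ] [0.45989485 0.38153521 0.20099726]
(0.463, 0.378, 0.2) [ 5. -1.  3.] [ 0.292 -0.004 -0.006]
(0.463, 0.378, 0.1) [ 6. 99.  3.] [ 0.292 -0.004 -0.006]
[260.44560952 172.9592309 ] [259.51342594 263.14565112] [260.07970525  16.40074479]
```

View pics/w1.png

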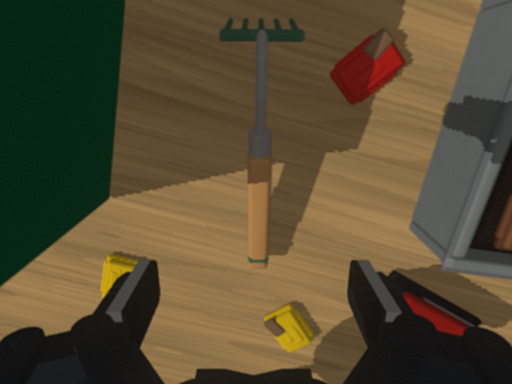

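The wrist view shows the rake's butt at (258,264), its tine tips at (262,22) and the handle at column 259. These agree with the projected estimates within 3 px. The red and yellow look-alikes are clear of the fingers, so I'll descend tilted and grip.

```bash
python3 -m jog '1 5 2 0.1 0 0; 2 25 3 0.2 0 0; 4 55 5 0.29 0 0; 4 85 6 0.29 0 0; 4 110 6 0.29 0 0'
python3 - <<'E'
from h import *
print(*go((.468,.3795,.027),rakeR(.275,.29)))
E
```

```text
t: 3.07
eef_pos: [0.4636, 0.3792, 0.0872]
tcp_rot: [[0.274, 0.272, 0.922], [-0.962, 0.082, 0.262], [-0.005, -0.959, 0.284]]
contact_force: [-0.3, -0.8, -0.1]
opening: 1.0
[  1.  59. -13.] [ 0.002  0.001 -0.005]
```

```bash
python3 -m jog '1 20 -13 0 0 0; 1 40 -13 0 0 0; 1 55 -13 0 0 0; 1 59 -13 0 0 0; 1 59 -13 0 0 0'
python3 -m jog '0 0 0 0 0 0; 0 0 0 0 0 0; 0 0 0 0 0 0; 0 0 0 0 0 0; 0 0 0 0 0 0' 0
python3 -m jog '0 0 0 0 0 0; 0 0 0 0 0 0; 0 0 0 0 0 0; 0 0 0 0 0 0; 0 0 0 0 0 0'
python3 -c "
from h import *
print(*go((.468,.3795,.027),rakeR(.275,.29)))
print(*go((.49,.35,.16),rakeR(.275,.29)))
print(rakeR(.275,0).round(3).tolist(), *go((.468,.3795,.2),rakeR(.275,0)))"
```

```text
t: 3.48
eef_pos: [0.4676, 0.3789, 0.0257]
tcp_rot: [[0.274, 0.27, 0.923], [-0.962, 0.081, 0.262], [-0.004, -0.959, 0.282]]
contact_force: [-0.1, 0.4, 0.8]
opening: 0.995
t: 3.9
eef_pos: [0.4679, 0.379, 0.0263]
tcp_rot: [[0.274, 0.271, 0.923], [-0.962, 0.081, 0.261], [-0.004, -0.959, 0.283]]
contact_force: [0.1, -1.3, -0.4]
opening: 0.297
t: 4.32
eef_pos: [0.4679, 0.379, 0.0264]
tcp_rot: [[0.274, 0.271, 0.923], [-0.962, 0.081, 0.261], [-0.004, -0.959, 0.283]]
contact_force: [-0.8, -0.7, 1.0]
opening: 0.251
[-0. -0.  0.] [ 0.003  0.001 -0.004]
[  33. -124.   51.] [ 0.003  0.001 -0.004]
[[0.272, 0.0, 0.962], [-0.962, 0.0, 0.272], [0.0, -1.0, 0.0]] [  -1. -166.   49.] [-0.287  0.001 -0.004]
```

```bash
python3 -m jog '0 -20 6 0 0 0; 0 -58 17 -0.05 0 0; 0 -96 28 -0.15 0 0; 0 -134 39 -0.25 0 0; 0 -172 50 -0.287 0 0'
python3 - <<'E'
from h import *
s=arm.sense();print(s['contact_force'],s['opening'],s['joints'])
def tc(x,y,h,yaw=PY+np.pi/2):
    return np.r_[p2w(x,y)-.12*np.array([np.cos(yaw),np.sin(yaw)]),.123+h]
for x,y,h in [(-40,165,.085)]:
    t=tc(x,y,h);print(t,*go(t,rakeR(PY+np.pi/2,0)))
E
```

```text
t: 4.73
eef_pos: [0.4686, 0.3772, 0.2078]
tcp_rot: [[0.272, -0.007, 0.962], [-0.962, 0.004, 0.272], [-0.005, -1.0, -0.006]]
contact_force: [2.1, -0.4, -1.7]
opening: 0.243
[ 2.13983745 -0.4288145  -1.67587938] 0.24287982898423843 [-0.16626587  0.3338097  -0.71983794  1.58738968  0.21772385  1.30694974
 -2.2111226 ]
[0.52870173 0.04766191 0.208     ] [333.  -2. -32.] [ 1.00e-03 -1.42e+00 -8.00e-03]
```

```bash
python3 -m jog '39 0 0 0 -0.12 0; 78 0 0 0 -0.24 0; 117 0 0 0 -0.36 0; 156 0 0 0 -0.48 0; 190 0 -10 0 -0.6 0'
cat >> h.py <<'E'
def tc(x,y,h,yaw=PY+np.pi/2):
    return np.r_[p2w(x,y)-.12*np.array([np.cos(yaw),np.sin(yaw)]),.123+h]
def rk(x,y,h,dyaw=0.):
    yaw=PY+np.pi/2+dyaw; print((x,y,h,dyaw),*go(tc(x,y,h,yaw),rakeR(yaw,0)))
E
python3 -c "
from h import *
rk(-40,165,.085)"
```

```text
t: 5.15
eef_pos: [0.5118, 0.1952, 0.2065]
tcp_rot: [[0.745, -0.007, 0.667], [-0.667, 0.004, 0.745], [-0.008, -1.0, -0.002]]
contact_force: [0.5, -1.0, -1.4]
opening: 0.247
(-40, 165, 0.085, 0.0) [111.  -2. -99.] [-0.002 -0.855 -0.008]
```

```bash
python3 -m jog '22 0 -20 0 -0.12 0; 44 0 -40 0 -0.24 0; 66 0 -60 0 -0.36 0; 88 0 -80 0 -0.48 0; 111 0 -99 0 -0.6 0'
python3 -m jog '0 0 0 0 -0.12 0; 0 0 0 0 -0.25 0; 0 0 0 0 -0.25 0; 0 0 0 0 -0.25 0; 0 0 0 0 -0.25 0'
python3 - <<'E'
from h import *
rk(-40,165,.085)
s=arm.sense();d=snap('wrist','w2');
for p in [(0,120,-.063)]: pass
R=s['tcp_rot'];
for dx in(-.03,0,.03): print(proj(d,s['eef_pos']+R@np.array([dx,.063,.12]),s))
print(s['joints'],s['t'])
E
```

```text
t: 5.57
eef_pos: [0.5281, 0.0458, 0.2057]
tcp_rot: [[0.992, -0.007, 0.123], [-0.123, 0.004, 0.992], [-0.007, -1.0, 0.003]]
contact_force: [0.1, -0.3, -0.7]
opening: 0.25
t: 5.98
eef_pos: [0.528, 0.0462, 0.2056]
tcp_rot: [[0.992, -0.007, -0.123], [0.123, 0.004, 0.992], [-0.007, -1.0, 0.004]]
contact_force: [0.5, 1.0, -1.0]
opening: 0.249
(-40, 165, 0.085, 0.0) [ 1. -2.  1.] [-0.004 -0.002 -0.007]
[198.3017406   13.20596978]
[252.83585385  13.22254848]
[307.37653818  13.23912918]
[ 0.49920626  0.17705546 -0.73630167  1.75506864  0.11905505  1.26301132
 -0.14326085] 5.9833
```

View pics/w2.png

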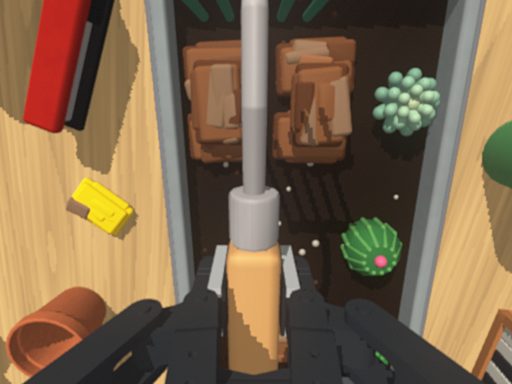

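The tine tips show at (207,18) to (305,18), as predicted. T2 and T1, the two nuggets on top, lie lengthwise at (216,100) and (322,103). First I'll slide bark7 toward +x, with the rake turned 90°, to open the lower lane and fill the +x half.

```bash
python3 -c "
from h import *
rk(-64,-133,.06,1.57)"
```

```text
(-64, -133, 0.06, 1.57) [  97.   21. -177.] [-0.009 -1.571 -0.002]
```

```bash
python3 -m jog '19 0 -35 0 -0.12 0; 38 0 -70 0 -0.24 0; 57 0 -105 0 -0.36 0; 77 0 -140 0 -0.48 0; 97 0 -177 0 -0.6 0'
python3 -m jog '0 0 0 0 -0.12 0; 0 0 0 0 -0.24 0; 0 0 0 0 -0.36 0; 0 0 0 0 -0.48 0; 0 0 0 0 -0.6 0'
python3 -c "
from h import *
rk(-64,-133,.06,1.57);rk(-64,-133,.004,1.57)"
```

```text
t: 6.45
eef_pos: [0.6469, -0.118, 0.2042]
tcp_rot: [[0.747, -0.007, -0.665], [0.665, 0.003, 0.747], [-0.003, -1.0, 0.007]]
contact_force: [0.7, 0.8, -1.6]
opening: 0.252
t: 6.87
eef_pos: [0.647, -0.1175, 0.2039]
tcp_rot: [[0.237, -0.007, -0.972], [0.972, 0.004, 0.237], [0.002, -1.0, 0.008]]
contact_force: [-0.8, -0.5, -0.5]
opening: 0.247
(-64, -133, 0.06, 1.57) [ 0. 21.  1.] [-0.008 -0.363  0.003]
(-64, -133, 0.004, 1.57) [ 0. 77.  0.] [-0.008 -0.363  0.003]
```

```bash
python3 -m jog '0 5 0 0 -0.12 0; 0 10 0 0 -0.24 0; 0 15 0 0 -0.363 0; 0 20 0 -0.008 -0.363 0; 0 22 0 -0.008 -0.363 0'
python3 - <<'E'
from h import *
rk(-64,-133,.003,1.57)
s=arm.sense();d=snap('wrist','w3')
for y in (-161,-133,-105): print(proj(d,[*p2w(-64,y),.063],s))
E
```

```text
t: 7.28
eef_pos: [0.6465, -0.1171, 0.1808]
tcp_rot: [[-0.119, -0.0, -0.993], [0.993, 0.004, -0.119], [0.004, -1.0, -0.0]]
contact_force: [-0.3, -1.1, -1.6]
opening: 0.249
(-64, -133, 0.003, 1.57) [-0. 55.  0.] [ 0.    -0.005  0.004]
[209.97872689  24.64026684]
[249.77058198  24.42451444]
[289.54474467  24.20885796]
```

View pics/w3.png

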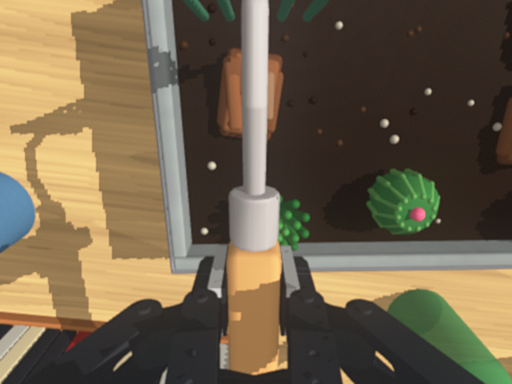

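bark7 is at (250,93), directly ahead of the tines with about 10 mm to spare behind it. I'll lower the rake and draw +x by about 38 mm.

```bash
python3 -m jog '0 20 0 0 0 0; 0 35 0 0 0 0; 0 46 0 0 0 0; 0 52 0 0 0 0; 0 53 0 0 0 0'
python3 -m jog '0 0 -8 0 0 0; 0 0 -16 0 0 0; 0 0 -24 0 0 0; 0 0 -32 0 0 0; 0 0 -38 0 0 0'
python3 - <<'E'
from h import *
s=arm.sense();d=snap('wrist','w4')
im=cv2.cvtColor(d['pixels'],cv2.COLOR_RGB2HSV)
m=((im[:,:,0]>3)&(im[:,:,0]<16)&(im[:,:,1]>100)&(im[:,:,2]>70)).astype(np.uint8)
n,l,st,c=cv2.connectedComponentsWithStats(m)
for i in range(1,n):
    if st[i,4]>250 and st[i,1]<170:
        x,y,w,h=st[i,:4]; print(st[i],[np.round(w2p(ray(d,q,.078,s))) for q in((x,y),(x+w,y+h))])
rk(-64,-133,.06,1.57)
E
```

```text
t: 7.75
eef_pos: [0.6456, -0.117, 0.1263]
tcp_rot: [[-0.118, -0.003, -0.993], [0.993, 0.004, -0.118], [0.004, -1.0, 0.002]]
contact_force: [-0.1, 0.1, -1.8]
opening: 0.245
t: 8.17
eef_pos: [0.6848, -0.1122, 0.1266]
tcp_rot: [[-0.118, -0.002, -0.993], [0.993, 0.004, -0.118], [0.004, -1.0, 0.001]]
contact_force: [0.3, -0.5, -0.5]
opening: 0.248
[ 216   23   26  114 2569] [array([ -17., -150.]), array([  42., -137.])]
[ 267   23   30  114 2859] [array([ -16., -123.]), array([  42., -106.])]
(-64, -133, 0.06, 1.57) [ -0. -57.  40.] [-0.001 -0.006  0.005]
```

bark7 now spans x −17 to 42 mm and y −150 to −106 mm, so it is well placed in the +x half. Next is T2.

```bash
python3 -m jog '0 0 4 0 0 0; 0 -25 4 0 0 0; 0 -50 4 0 0.1 0; 0 -70 4 0 0.22 0; 0 -75 4 0 0.34 0'
python3 -c "
from h import *
rk(-64,157,.07,0)"
```

```text
t: 8.63
eef_pos: [0.6826, -0.1123, 0.2056]
tcp_rot: [[0.225, 0.003, -0.974], [0.974, 0.004, 0.225], [0.005, -1.0, -0.002]]
contact_force: [-0.9, -0.1, -1.6]
opening: 0.246
(-64, 157, 0.07, 0) [105.  13. 206.] [-1.000e-03  1.218e+00  6.000e-03]
```

```bash
python3 -m jog '17 0 34 0 0.12 0; 35 0 69 0 0.24 0; 52 0 103 0 0.36 0; 70 0 137 0 0.48 0; 87 0 172 0 0.6 0'
python3 -m jog '0 0 0 0 0.12 0; 0 0 0 0 0.24 0; 0 0 0 0 0.36 0; 0 0 0 0 0.48 0; 0 0 0 0 0.61 0'
python3 - <<'E'
from h import *
rk(-64,157,.07,0);rk(-64,157,.024,0)
s=arm.sense();d=snap('wrist','w5');
for y in (157,143): print(proj(d,[*p2w(-64,y),.083+.0],s))
E
```

```text
t: 9.05
eef_pos: [0.5329, 0.0122, 0.2055]
tcp_rot: [[0.74, 0.003, -0.672], [0.672, 0.004, 0.74], [0.005, -1.0, 0.001]]
contact_force: [-0.5, 0.3, 0.2]
opening: 0.245
t: 9.47
eef_pos: [0.5324, 0.0122, 0.2057]
tcp_rot: [[0.992, 0.004, -0.126], [0.126, 0.003, 0.992], [0.004, -1.0, 0.003]]
contact_force: [-0.6, -0.4, -1.5]
opening: 0.247
(-64, 157, 0.07, 0) [-23.  13.  28.] [-0.003  0.001  0.004]
(-64, 157, 0.024, 0) [-23.  59.  28.] [-0.003  0.001  0.004]
[219.0064215  -14.78179444]
[219.63366691   7.96168935]
```

View pics/w5.png

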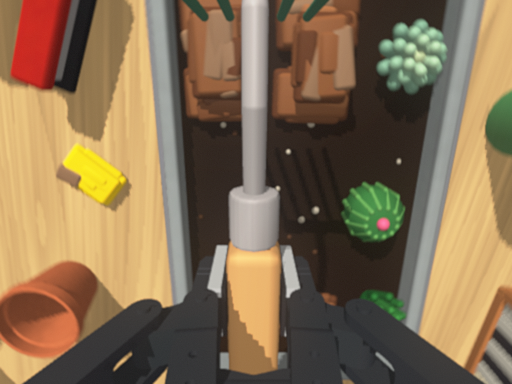

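```bash
python3 - <<'E'
from h import *
d=np.load('pics/w2.npy',allow_pickle=True).item()
s={'eef_pos':np.array([.528,.0462,.2056]),'tcp_rot':np.array([[0.992,-0.007,-0.123],[0.123,0.004,0.992],[-0.007,-1.0,0.004]])}
for n,uv,z in [('T2tl',(191,66),.096),('T2br',(242,141),.096),('T1tl',(295,66),.096),('T1br',(350,136),.096),('A2tl',(184,45),.078),('B2br',(240,160),.078),('A1tr',(354,40),.078),('B1br',(345,161),.078),('B1bl',(275,160),.078)]: print(n,np.round(w2p(ray(d,uv,z,s))))
im=cv2.resize(d['pixels'][0:190,160:460],None,fx=2.6,fy=2.6,interpolation=cv2.INTER_CUBIC);cv2.imwrite('pics/crop2.png',im[:,:,::-1])
E
```

```text
T2tl [-85. 139.]
T2br [-50.  85.]
T1tl [-12. 139.]
T1br [32. 89.]
A2tl [-93. 154.]
B2br [-52.  67.]
A1tr [ 33. 157.]
B1br [35. 66.]
B1bl [-23.  67.]
```

View pics/crop2.png

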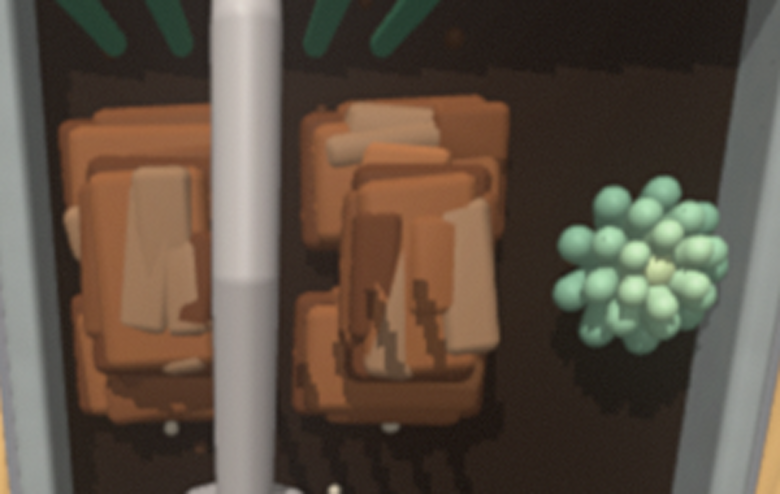

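T2 spans y 85–142 mm and rests on A2 and B2, whose front edge is at about 66 mm. I'll set the tines behind it at about 24 mm above the soil and draw.

```bash
python3 -m jog '-12 0 14 0 0 0; -23 5 27 0 0 0; -23 28 27 0 0 0; -23 50 27 0 0 0; -23 59 27 0 0 0'
python3 -m jog '0 0 -12 0 0 0; 0 0 -24 0 0 0; 0 0 -36 0 0 0; 0 0 -48 0 0 0; 0 0 -60 0 0 0'
python3 -m jog '0 0 -12 0 0 0; 0 0 -24 0 0 0; 0 0 -36 0 0 0; 0 0 -44 0 0 0; 0 0 -48 0 0 0'
python3 - <<'E'
from h import *
rk(-64,50,.024,0)
d=snap('scene','s1')
im=cv2.resize(d['pixels'][120:300,150:350],(800,720))[:600]
cv2.imwrite('pics/s1c.png',im[:,:,::-1])
E
```

```text
t: 9.93
eef_pos: [0.505, 0.0364, 0.1445]
tcp_rot: [[0.993, 0.001, -0.119], [0.119, 0.003, 0.993], [0.002, -1.0, 0.002]]
contact_force: [-0.5, 0.4, -1.4]
opening: 0.251
t: 10.35
eef_pos: [0.5127, -0.0248, 0.1449]
tcp_rot: [[0.993, 0.002, -0.119], [0.119, 0.002, 0.993], [0.003, -1.0, 0.002]]
contact_force: [0.2, -0.8, -1.3]
opening: 0.249
t: 10.77
eef_pos: [0.5185, -0.0742, 0.1448]
tcp_rot: [[0.993, 0.002, -0.117], [0.117, 0.002, 0.993], [0.002, -1.0, 0.002]]
contact_force: [0.6, 0.6, -0.5]
opening: 0.246
(-64, 50, 0.024, 0) [ 1. -2.  5.] [-0.002 -0.008  0.002]
```

View pics/s1c.png

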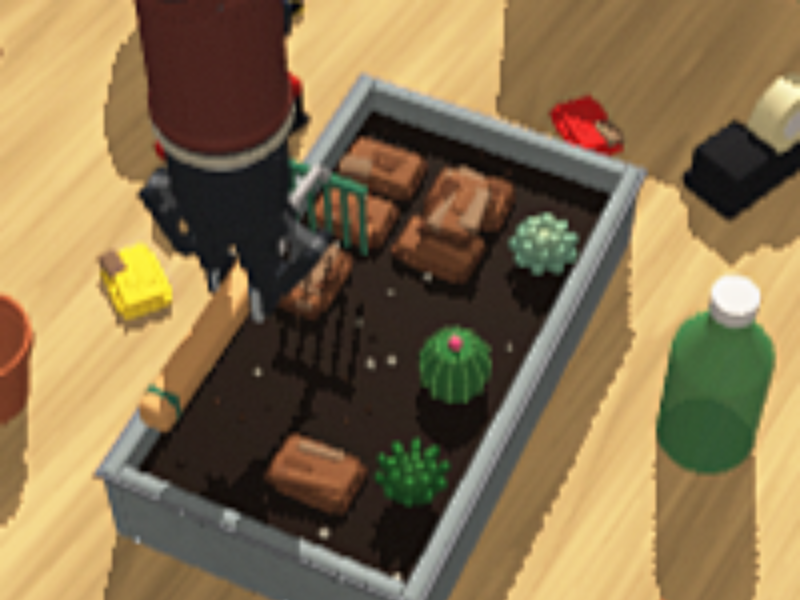

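The scene view shows T2 flat on the soil at (315,280) ahead of the tines, with the lower layer undisturbed. I'll lower the rake and draw T2 to the far third.

```bash
python3 -m jog '0 6 0 0 0 0; 0 12 0 0 0 0; 0 18 0 0 0 0; 0 20 -8 0 0 0; 0 20 -18 0 0 0'
python3 -m jog '0 0 -18 0 0 0; 0 0 -36 0 0 0; 0 0 -54 0 0 0; 0 0 -72 0 0 0; 0 0 -90 0 0 0'
cat >> h.py <<'E'
def barks(d,s=None,z=.078,lim=110,amin=120):
    im=cv2.cvtColor(d['pixels'],cv2.COLOR_RGB2HSV)
    m=((im[:,:,0]>3)&(im[:,:,0]<16)&(im[:,:,1]>90)&(im[:,:,2]>60)).astype(np.uint8)
    # mask to bed
    q=np.array([proj(d,[*p2w(x,y),.075],s) for x,y in((-lim,-194),(-lim,194),(lim,194),(lim,-194))],np.int32)
    k=np.zeros_like(m);cv2.fillPoly(k,[q],1);m&=k
    n,l,st,c=cv2.connectedComponentsWithStats(m)
    for i in range(1,n):
        if st[i,4]>amin:
            pts=np.argwhere(l==i)[:,::-1]; P=np.array([w2p(ray(d,p,z,s)) for p in pts])
            r=cv2.minAreaRect(P.astype(np.float32)); print(st[i,4],'px',c[i].round(),'rect ctr',np.round(r[0]),'size',np.round(r[1]),round(r[2]),'bbox',P.min(0).round(),P.max(0).round())
E
python3 - <<'E'
from h import *
rk(-64,-85,.004,0)
barks(snap('scene','s2'))
E
```

```text
t: 11.23
eef_pos: [0.5204, -0.091, 0.1241]
tcp_rot: [[0.993, 0.001, -0.12], [0.12, 0.003, 0.993], [0.002, -1.0, 0.003]]
contact_force: [-0.6, 1.9, 2.2]
opening: 0.248
t: 11.65
eef_pos: [0.5308, -0.1811, 0.1235]
tcp_rot: [[0.993, -0.0, -0.12], [0.12, 0.004, 0.993], [0.001, -1.0, 0.004]]
contact_force: [0.3, 2.9, 3.3]
opening: 0.248
(-64, -85, 0.004, 0) [  3.  -4. -23.] [-0.004 -0.005  0.001]
470 px [241. 167.] rect ctr [-61. 100.] size [63. 99.] 2 bbox [-93.  51.] [-29. 150.]
508 px [263. 175.] rect ctr [ 11. 103.] size [106.  63.] 88 bbox [-21.  50.] [ 43. 156.]
204 px [215. 211.] rect ctr [-59. -76.] size [44. 64.] 8 bbox [ -83. -107.] [-35. -44.]
129 px [186. 234.] rect ctr [ -92. -167.] size [29. 60.] 6 bbox [-110. -197.] [ -77. -138.]
324 px [229. 238.] rect ctr [  18. -136.] size [47. 61.] 90 bbox [ -13. -160.] [  49. -113.]
```

```bash
python3 - <<'E'
from h import *
s=arm.sense();d=snap('wrist','w6');barks(d,s)
e=np.load('pics/s2.npy',allow_pickle=True).item()
a=cv2.resize(d['pixels'][:260,100:470],(800//2,281));b=cv2.resize(e['pixels'][130:290,150:330],(400,356))
o=np.zeros((600,800,3),np.uint8);o[:562,:800]=cv2.resize(d['pixels'][:240],(800,375))[:562] if 0 else 0
o[:375]=cv2.resize(d['pixels'][:240],(800,375));o[375:600,:400]=cv2.resize(e['pixels'][140:280,150:340],(400,295))[:225];
cv2.imwrite('pics/m1.png',o[:,:,::-1])
print(proj(d,s['eef_pos']+np.array(s['tcp_rot'])@[0,.063,.12],s))
E
```

```text
1670 px [227.  36.] rect ctr [-80. -85.] size [13. 43.] 0 bbox [ -87. -106.] [-74. -63.]
2249 px [283.  42.] rect ctr [-50. -84.] size [40. 16.] 89 bbox [ -58. -104.] [-42. -64.]
7552 px [390. 126.] rect ctr [   9. -128.] size [43. 60.] 90 bbox [ -21. -149.] [  39. -106.]
[252.85811831  13.22818454]
```

View pics/m1.png

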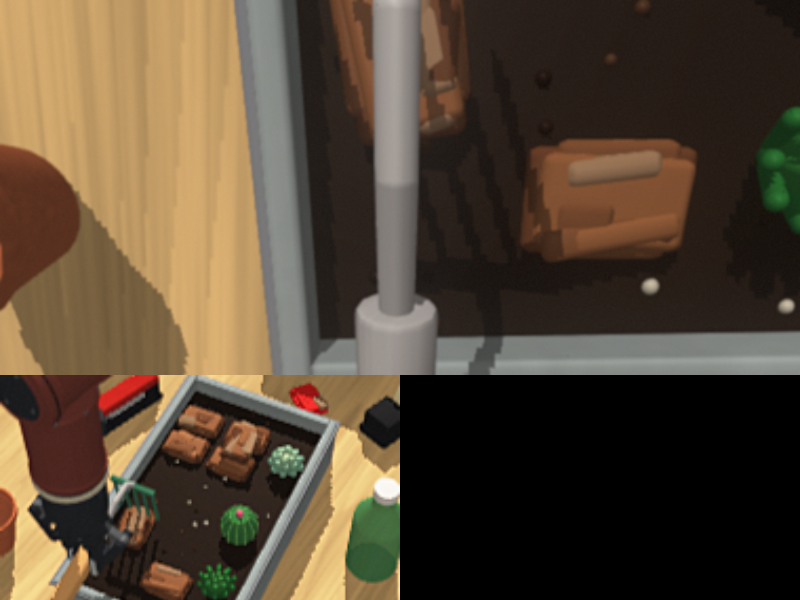

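The montage shows the tines sitting on T2's rear edge. They are missing at the top of the wrist view, and there is +5 N upward, so the rake has pitched up in the grip. I'll lift, back off and measure the tilt numerically.

```bash
python3 -m jog '0 -15 0 0 0 0; 0 -35 0 0 0 0; 0 -50 10 0 0 0; 0 -50 25 0 0 0; 0 -50 32 0 0 0'
python3 - <<'E'
from h import *
s=arm.sense();d=snap('scene','s3');print(s['eef_pos'])
R=np.array(s['tcp_rot']);p=np.array(s['eef_pos']);g=p-R[:,1]*.019
for f in(0,.08,.16,.24,.32):
    A=R@Ro.from_rotvec([f,0,0]).as_matrix()  # +x turn lifts z-axis? check
    A2=R@Ro.from_rotvec([-f,0,0]).as_matrix()
    A=A if A[2,2]>A2[2,2] else A2
    print(f,[proj(d,g+A@[x,.082,.12]).round(1).tolist() for x in(-.028,0,.028)], (g+A@[0,.082,.12])[2].round(3))
im=cv2.cvtColor(d['pixels'],cv2.COLOR_RGB2HSV).astype(int)
c=proj(d,g+R@[0,.06,.12]).astype(int);x0,y0=c[0]-32,c[1]-32
sub=im[y0:y0+60,x0:x0+60]
m=(sub[:,:,0]>65)&(sub[:,:,0]<95)&(sub[:,:,1]>80)
for r in range(60):
    if m[r].any(): print(r+y0,x0,''.join('#' if v else '.' for v in m[r]))
E
```

```text
t: 12.17
eef_pos: [0.5268, -0.1506, 0.1737]
tcp_rot: [[0.993, 0.001, -0.117], [0.117, 0.002, 0.993], [0.001, -1.0, 0.002]]
contact_force: [0.0, 1.0, -1.1]
opening: 0.251
[ 0.52682737 -0.1505926   0.17369607]
0 [[210.0, 188.0], [218.7, 191.5], [227.5, 195.0]] 0.111
0.08 [[210.8, 184.3], [219.6, 187.8], [228.4, 191.3]] 0.121
0.16 [[211.5, 180.7], [220.3, 184.2], [229.2, 187.6]] 0.131
0.24 [[212.0, 177.2], [220.9, 180.6], [229.8, 184.1]] 0.142
0.32 [[212.4, 173.8], [221.3, 177.2], [230.3, 180.7]] 0.153
169 186 .....................###....................................
170 186 .....................######.................................
171 186 ......................#####.................................
172 186 ......................#..#..................................
173 186 ......................#.........###.........................
174 186 ................................######......................
175 186 .......................#.......##########...................
176 186 ...............................##..#######..................
177 186 ...........................##..##..
[... 222 characters left out ...]
..........
181 186 ............................#...##..##...#..................
182 186 .........................#..##..##..##...#..................
183 186 .........................#...#...#...#...#..................
184 186 .............................#...#...#...##.................
185 186 .............................#...##..##..##.................
186 186 .................................##..##..##.................
187 186 ..................................#...#...#.................
188 186 ......................................#...#.................
189 186 ......................................#...##................
190 186 ..........................................##................
```

The tines' tips give a rake pitch of about 0.09 rad. I'll compensate with tool tilt and re-engage behind T2.

```bash
cat >> h.py <<'E'
PH=.09
def rk(x,y,h,dyaw=0.):
    yaw=PY+np.pi/2+dyaw; R=rakeR(yaw,-PH); t=np.r_[p2w(x,y)-.12*np.array([np.cos(yaw),np.sin(yaw)]),.06+h+.082]+.019*R[:,1]
    print((x,y,h,dyaw),*go(t,R))
E
python3 - <<'E'
from h import *
rk(-66,-28,.04);rk(-66,-28,.006)
s=arm.sense();d=snap('wrist','w7');barks(d,s)
E
```

```text
(-66, -28, 0.04, 0.0) [ 1. 10.  0.] [-0.092 -0.006 -0.   ]
(-66, -28, 0.006, 0.0) [ 1. 44.  0.] [-0.092 -0.006 -0.   ]
1578 px [277.  92.] rect ctr [-49. -73.] size [60. 15.] 89 bbox [ -57. -103.] [-42. -43.]
1189 px [232.  88.] rect ctr [-82. -75.] size [12. 59.] 1 bbox [ -88. -105.] [-76. -45.]
4400 px [358. 166.] rect ctr [  10. -126.] size [44. 60.] 90 bbox [ -20. -148.] [  40. -104.]
```

```bash
python3 -m jog '1 5 5 -0.09 0 0; 1 15 3 -0.092 0 0; 1 28 2 -0.092 0 0; 1 38 2 -0.092 0 0; 1 44 2 -0.092 0 0'
python3 -c "
from h import *
rk(-66,-85,.006)"
```

```text
t: 12.68
eef_pos: [0.5256, -0.1492, 0.1261]
tcp_rot: [[0.993, 0.007, -0.117], [0.117, -0.088, 0.989], [-0.004, -0.996, -0.088]]
contact_force: [-0.1, 0.0, -1.6]
opening: 0.246
(-66, -85, 0.006, 0.0) [  2.   2. -57.] [-0.002 -0.007 -0.004]
```

```bash
python3 -m jog '0 0 -10 0 0 0; 1 0 -22 0 0 0; 1 1 -34 0 0 0; 2 2 -46 0 0 0; 2 2 -57 0 0 0'
python3 - <<'E'
from h import *
rk(-66,-85,.006)
s=arm.sense();d=snap('wrist','w8');barks(d,s)
E
```

```text
t: 13.1
eef_pos: [0.5346, -0.208, 0.1295]
tcp_rot: [[0.993, 0.007, -0.115], [0.116, -0.088, 0.989], [-0.003, -0.996, -0.088]]
contact_force: [0.2, 0.2, -0.8]
opening: 0.248
(-66, -85, 0.006, 0.0) [-0.  0.  3.] [-0.001 -0.009 -0.004]
2672 px [227.  59.] rect ctr [ -79. -120.] size [58. 13.] 89 bbox [ -86. -149.] [-72. -91.]
2354 px [280.  58.] rect ctr [ -50. -121.] size [58. 14.] 90 bbox [ -57. -150.] [-44. -92.]
8677 px [395.  75.] rect ctr [   9. -129.] size [43. 59.] 90 bbox [ -20. -150.] [  39. -107.]
```

T2 is flat at (−64,−120). Next is T1: I'll lift, move behind it and draw at a slight angle away from the cactus.

```bash
python3 -m jog '0 0 4 0 0 0; 0 -20 5 0 0 0; 0 -40 5 0 0 0; 0 -65 30 0 0 0; 0 -65 60 0 0 0'
python3 -c "
from h import *
rk(12,156,.065,-.12)"
```

```text
t: 13.57
eef_pos: [0.5294, -0.1459, 0.1937]
tcp_rot: [[0.994, 0.013, -0.11], [0.11, -0.091, 0.99], [0.003, -0.996, -0.092]]
contact_force: [1.8, 0.3, -0.7]
opening: 0.244
(12, 156, 0.065, -0.12) [ 58. -11. 183.] [0.002 0.105 0.013]
```

```bash
python3 -m jog '12 -2 37 0 0.03 0; 24 -5 74 0 0.06 0; 36 -8 111 0 0.1 0; 47 -10 147 0 0.105 0; 58 -11 183 0 0.105 0'
python3 - <<'E'
from h import *
rk(12,156,.026,-.12)
s=arm.sense();d=snap('wrist','w9');barks(d,s,.096)
sc=snap('scene','s4');print(proj(sc,[*p2w(12,156),.125]))
E
```

```text
t: 13.98
eef_pos: [0.5669, 0.0451, 0.1887]
tcp_rot: [[1.0, 0.015, -0.005], [0.006, -0.091, 0.996], [0.014, -0.996, -0.091]]
contact_force: [1.0, -1.1, -1.2]
opening: 0.246
(12, 156, 0.026, -0.12) [-0. 40.  1.] [ 0.002 -0.     0.014]
4271 px [223.  66.] rect ctr [-13. 117.] size [89. 24.] 83 bbox [-22.  72.] [  4. 161.]
3613 px [281.  73.] rect ctr [ 28. 114.] size [86. 20.] 84 bbox [13. 71.] [ 37. 158.]
6541 px [146.  50.] rect ctr [-57. 139.] size [58. 43.] 2 bbox [-86. 117.] [-28. 161.]
5014 px [163. 122.] rect ctr [-56.  93.] size [56. 44.] 2 bbox [-84.  71.] [-28. 115.]
1303 px [235. 325.] rect ctr [-26. -83.] size [151.  36.] 78 bbox [ -52. -160.] [-12.  -6.]
1184 px [274. 317.] rect ctr [  1. -86.] size [150.  37.] 75 bbox [ -28. -159.] [ 14. -12.]
[271.47285903 152.18190833]
```

```bash
python3 -m jog '0 15 1 0 0 0.014; 0 30 1 0 0 0.014; 0 38 1 0 0 0.014; 0 40 1 0 0 0.014; 0 40 1 0 0 0.014'
python3 -m jog '0 1 -10 0 0 0; 0 2 -20 0 0 0; 0 3 -30 0 0 0; 0 4 -40 0 0 0; 0 5 -50 0 0 0'
python3 -m jog '0 1 -10 0 0 0; 0 2 -20 0 0 0; 0 3 -30 0 0 0; 0 4 -40 0 0 0; 0 4 -48 0 0 0'
python3 - <<'E'
from h import *
rk(0,55,.026,-.12)
s=arm.sense();d=snap('wrist','w10');barks(d,s)
E
```

```text
t: 14.5
eef_pos: [0.5667, 0.0486, 0.1481]
tcp_rot: [[1.0, -0.0, -0.015], [0.015, -0.087, 0.996], [-0.001, -0.996, -0.087]]
contact_force: [0.1, -1.2, -1.3]
opening: 0.247
t: 14.92
eef_pos: [0.5676, -0.0035, 0.1478]
tcp_rot: [[1.0, 0.0, -0.013], [0.013, -0.088, 0.996], [-0.001, -0.996, -0.088]]
contact_force: [-0.1, 0.4, -0.4]
opening: 0.247
t: 15.33
eef_pos: [0.5681, -0.0531, 0.1478]
tcp_rot: [[1.0, -0.0, -0.013], [0.013, -0.088, 0.996], [-0.001, -0.996, -0.088]]
contact_force: [0.1, -0.8, -1.1]
opening: 0.251
(0, 55, 0.026, -0.12) [-0. -1. -6.] [-0.002  0.008 -0.   ]
1331 px [128.   6.] rect ctr [-64.  62.] size [ 8. 56.] 84 bbox [-91.  60.] [-35.  70.]
2175 px [228.  50.] rect ctr [-18.  33.] size [56. 13.] 84 bbox [-25.   5.] [-9. 61.]
2978 px [283.  52.] rect ctr [14. 30.] size [56. 17.] 84 bbox [3. 2.] [24. 58.]
224 px [156.  48.] rect ctr [-58.  43.] size [ 8. 34.] 74 bbox [-74.  35.] [-42.  48.]
170 px [205. 198.] rect ctr [-45. -53.] size [21. 12.] 46 bbox [-56. -60.] [-38. -42.]
2508 px [186. 256.] rect ctr [ -60. -102.] size [51. 74.] 1 bbox [ -85. -139.] [-35. -65.]
3453 px [285. 286.] rect ctr [  -2. -135.] size [114.  88.] 87 bbox [ -48. -191.] [ 43. -79.]
```

```bash
python3 -m jog '0 0 -4 0 0 0; 0 1 -8 0 0 0; 0 1 -12 0 0 0; 0 1 -14 0 0 0; 0 1 -14 0 0 0'
python3 -m jog '0 -10 0 0 0 0; 0 -25 0 0 0 0; 0 -45 20 0 0 0; 0 -45 40 0 0 0; 0 -45 50 0 0 0'
python3 - <<'E'
from h import *
s=arm.sense();d=snap('wrist','w11');barks(d,s)
sc=snap('scene','s5');barks(sc)
a=cv2.resize(d['pixels'],(480,360));b=cv2.resize(sc['pixels'][130:290,150:330],(675,600))
cv2.imwrite('pics/s5c.png',b[:,:,::-1])
E
```

```text
t: 15.8
eef_pos: [0.5684, -0.0692, 0.1483]
tcp_rot: [[1.0, -0.0, -0.011], [0.011, -0.089, 0.996], [-0.001, -0.996, -0.089]]
contact_force: [0.3, 0.7, -0.2]
opening: 0.248
t: 16.22
eef_pos: [0.5685, -0.012, 0.1906]
tcp_rot: [[1.0, 0.003, -0.013], [0.014, -0.088, 0.996], [0.002, -0.996, -0.088]]
contact_force: [0.2, 0.5, -2.1]
opening: 0.248
139 px [121.   1.] rect ctr [-77. 113.] size [ 2. 29.] 84 bbox [-92. 112.] [-63. 115.]
1866 px [225.  35.] rect ctr [-18.  86.] size [43. 23.] 83 bbox [-29.  63.] [ -4. 106.]
2190 px [285.  32.] rect ctr [31. 81.] size [41. 33.] 85 bbox [13. 62.] [ 49. 103.]
6035 px [157.  44.] rect ctr [-62.  85.] size [61. 44.] 1 bbox [-92.  63.] [-32. 107.]
1132 px [233. 122.] rect ctr [-18.  26.] size [60. 11.] 84 bbox [-25.  -4.] [-10.  56.]
1305 px [275. 123.] rect ctr [15. 23.] size [60. 15.] 83 bbox [ 4. -7.] [22. 53.]
1612 px [252. 306.] rect ctr [ -21. -133.] size [119.  59.] 84 bbox [ -51. -191.] [ 14. -71.]
471 px [311. 266.] rect ctr [  35. -105.] size [18. 64.] 22 bbox [  16. -137.] [ 43. -78.]
736 px [192. 266.] rect ctr [-74. -97.] size [59. 25.] 54 bbox [ -84. -126.] [-50. -75.]
313 px [230. 183.] rect ctr [-66.  41.] size [ 46. 162.] 3 bbox [-90. -39.] [-44. 122.]
204 px [268. 169.] rect ctr [ 12. 131.] size [61. 49.] 2 bbox [-18. 106.] [ 43. 156.]
249 px [259. 181.] rect ctr [10. 76.] size [61. 50.] 1 bbox [-21.  51.] [ 41. 101.]
249 px [248. 195.] rect ctr [ 2. 13.] size [62. 44.] 83 bbox [-20. -19.] [26. 45.]
292 px [204. 225.] rect ctr [ -60. -129.] size [63. 45.] 89 bbox [ -82. -161.] [-37. -97.]
313 px [228. 237.] rect ctr [  18. -136.] size [47. 60.] 90 bbox [ -13. -160.] [  48. -113.]
```

View pics/s5c.png

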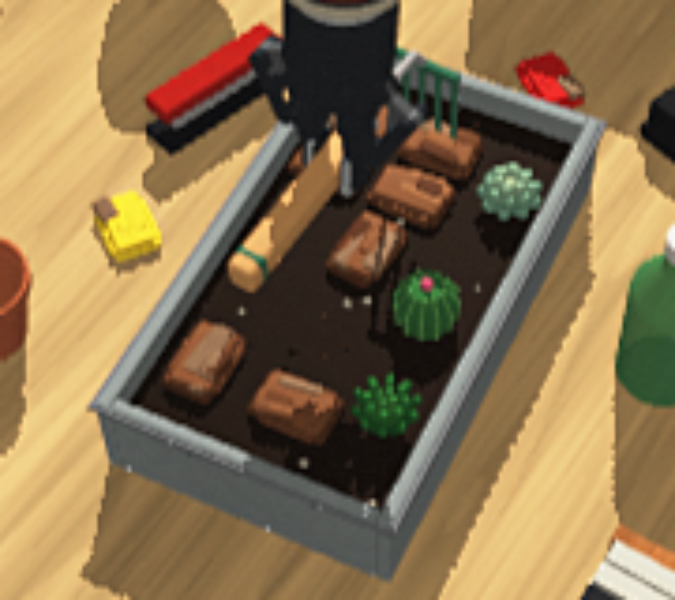

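T1 lies flat at about (0,25), and every nugget is flat on the soil. Now I'll draw the −x pair (A2, B2) together toward the middle. From the current pose I'll raise, move and lower.

```bash
python3 -c "
from h import *
rk(-66,168,.068,-.04)
rk(-66,168,.006,-.04)"
```

```text
(-66, 168, 0.068, -0.04) [-69.  -7.  59.] [-0.002 -0.07  -0.007]
(-66, 168, 0.006, -0.04) [-69.  54.  64.] [-0.002 -0.07  -0.007]
```

```bash
python3 -m jog '0 -10 5 0 0 0; -23 -10 20 0 -0.02 0; -46 -8 40 0 -0.05 0; -69 -7 59 0 -0.07 0; -69 -7 59 0 -0.07 0'
python3 - <<'E'
from h import *
rk(-66,168,.006,-.04)
s=arm.sense();d=snap('wrist','w12');barks(d,s)
E
```

```text
t: 16.73
eef_pos: [0.4941, 0.049, 0.1907]
tcp_rot: [[0.996, -0.001, -0.091], [0.09, -0.089, 0.992], [-0.009, -0.996, -0.088]]
contact_force: [0.3, 1.7, -1.5]
opening: 0.248
(-66, 168, 0.006, -0.04) [ 4. 62.  1.] [-0.002  0.006 -0.009]
5790 px [365.  55.] rect ctr [  5. 139.] size [61. 43.] 2 bbox [-27. 117.] [ 35. 161.]
2411 px [286.  61.] rect ctr [-49. 137.] size [27. 43.] 2 bbox [-62. 115.] [-35. 159.]
1173 px [229.  64.] rect ctr [-89. 136.] size [44. 14.] 87 bbox [-96. 114.] [-82. 158.]
2037 px [285. 131.] rect ctr [-49.  88.] size [43. 28.] 89 bbox [-64.  67.] [-35. 110.]
4426 px [356. 130.] rect ctr [ 3. 87.] size [43. 62.] 88 bbox [-28.  65.] [ 35. 109.]
766 px [232. 133.] rect ctr [-90.  88.] size [40. 12.] 89 bbox [-95.  67.] [-83. 108.]
3509 px [341. 203.] rect ctr [-5. 27.] size [47. 63.] 1 bbox [-29.  -5.] [19. 59.]
1448 px [274. 314.] rect ctr [-64. -90.] size [ 28. 161.] 3 bbox [ -79. -171.] [-47.  -9.]
1002 px [234. 318.] rect ctr [-93. -90.] size [161.  24.] 88 bbox [-107. -170.] [-80.  -9.]
```

```bash
python3 -m jog '4 15 3 0 0 0.009; 4 35 3 0 0 0.009; 4 50 3 0 0 0.009; 4 59 3 0 0 0.009; 4 62 3 0 0 0.009'
python3 -m jog '0 1 -10 0 0 0; 0 2 -20 0 0 0; 0 3 -30 0 0 0; 0 4 -40 0 0 0; 0 5 -50 0 0 0'
python3 - <<'E'
from h import *
rk(-69,70,.006,-.04)
s=arm.sense();d=snap('wrist','w13');barks(d,s,amin=600)
E
```

```text
t: 17.2
eef_pos: [0.4997, 0.0433, 0.1279]
tcp_rot: [[0.996, -0.011, -0.086], [0.085, -0.09, 0.992], [-0.019, -0.996, -0.089]]
contact_force: [-0.1, 0.4, -1.0]
opening: 0.246
t: 17.62
eef_pos: [0.5044, -0.0084, 0.128]
tcp_rot: [[0.996, -0.01, -0.085], [0.084, -0.091, 0.992], [-0.018, -0.996, -0.09]]
contact_force: [-0.2, 0.1, -1.1]
opening: 0.25
(-69, 70, 0.006, -0.04) [ -1.   3. -44.] [-0.     0.    -0.018]
3666 px [217.  45.] rect ctr [-87.  90.] size [42. 22.] 87 bbox [-98.  69.] [-75. 111.]
3631 px [289.  44.] rect ctr [-49.  89.] size [42. 22.] 88 bbox [-61.  68.] [-38. 110.]
10398 px [393.  49.] rect ctr [ 3. 84.] size [43. 62.] 89 bbox [-28.  63.] [ 34. 106.]
2440 px [223. 130.] rect ctr [-87.  46.] size [43. 20.] 88 bbox [-97.  24.] [-77.  67.]
2964 px [287. 129.] rect ctr [-50.  45.] size [42. 23.] 87 bbox [-63.  24.] [-38.  67.]
7268 px [367. 161.] rect ctr [-5. 25.] size [46. 62.] 2 bbox [-28.  -6.] [19. 56.]
2482 px [258. 318.] rect ctr [-72. -88.] size [121.  45.] 88 bbox [ -97. -148.] [-51. -27.]
```

```bash
python3 -m jog '0 1 -9 0 0 0; 1 2 -18 0 0 0; 1 3 -27 0 0 0; 1 4 -36 0 0 0; 2 4 -45 0 0 0'
python3 - <<'E'
from h import *
s=arm.sense();d=snap('wrist','w14');barks(d,s,amin=600)
rk(-50,140,.065,1.57)
E
```

```text
t: 18.08
eef_pos: [0.51, -0.0564, 0.1277]
tcp_rot: [[0.996, -0.011, -0.083], [0.082, -0.092, 0.992], [-0.019, -0.996, -0.09]]
contact_force: [-0.5, 0.1, -1.1]
opening: 0.25
3674 px [218.  45.] rect ctr [-87.  42.] size [42. 22.] 86 bbox [-98.  21.] [-75.  62.]
3658 px [289.  44.] rect ctr [-50.  40.] size [42. 22.] 88 bbox [-61.  19.] [-39.  61.]
9695 px [376.  76.] rect ctr [-5. 22.] size [59. 48.] 87 bbox [-29.  -8.] [18. 53.]
2449 px [223. 130.] rect ctr [-87.  -2.] size [43. 20.] 87 bbox [-97. -24.] [-77.  19.]
2994 px [287. 129.] rect ctr [-51.  -3.] size [42. 23.] 87 bbox [-63. -24.] [-38.  18.]
959 px [233. 315.] rect ctr [ -87. -133.] size [116.  16.] 87 bbox [ -96. -190.] [-79. -75.]
1160 px [274. 306.] rect ctr [ -63. -133.] size [ 23. 113.] 4 bbox [ -78. -190.] [-55. -76.]
3498 px [379. 288.] rect ctr [   9. -119.] size [46. 60.] 88 bbox [ -21. -143.] [ 39. -96.]
(-50, 140, 0.065, 1.57) [133. -81. 198.] [-0.014 -1.607 -0.161]
```

A2 is at (−68,41) and B2 at (−68,−3). Last, I'll use the row's end tine from the emptied lane to nudge B1 and A1 about 8 mm toward +x, so their centres are clearly in that half.

```bash
python3 -c "
from h import *
rk(-68,87,.007,0);rk(-52.5,87,.007,0);rk(-68,87,.007,0);rk(-68,138,.007,0);rk(-52.5,138,.007,0)"
```

```text
(-68, 87, 0.007, 0) [ 2. -4. 23.] [ 0.001 -0.043 -0.023]
(-52.5, 87, 0.007, 0) [18. -5. 24.] [ 0.001 -0.043 -0.023]
(-68, 87, 0.007, 0) [ 2. -4. 23.] [ 0.001 -0.043 -0.023]
(-68, 138, 0.007, 0) [ 0. -9. 74.] [ 0.001 -0.043 -0.023]
(-52.5, 138, 0.007, 0) [16. -9. 75.] [ 0.001 -0.043 -0.023]
```

```bash
python3 -m jog '0 -2 12 0 -0.02 -0.01; 2 -4 23 0 -0.043 -0.023; 8 -4 23 0 -0.043 -0.023; 13 -4 23 0 -0.043 -0.023; 18 -4 23 0 -0.043 -0.023'
python3 - <<'E'
from h import *
s=arm.sense();d=snap('wrist','w15');barks(d,s,amin=600)
rk(-52.5,87,.007,0);rk(-68,138,.007,0);rk(-52.5,138,.007,0)
E
```

```text
t: 18.55
eef_pos: [0.5271, -0.0335, 0.1296]
tcp_rot: [[0.992, 0.012, -0.125], [0.125, -0.091, 0.988], [0.001, -0.996, -0.091]]
contact_force: [-0.1, -0.2, 0.2]
opening: 0.246
5630 px [372.  23.] rect ctr [ 7. 72.] size [61. 22.] 0 bbox [-23.  61.] [38. 83.]
9680 px [207. 121.] rect ctr [-78.  18.] size [38. 88.] 1 bbox [-97. -26.] [-59.  62.]
825 px [274.  89.] rect ctr [-41.  39.] size [37.  7.] 87 bbox [-44.  21.] [-37.  57.]
8134 px [339. 118.] rect ctr [-3. 23.] size [60. 47.] 85 bbox [-28.  -6.] [19. 55.]
920 px [231. 321.] rect ctr [ -67. -117.] size [121.  17.] 87 bbox [ -77. -177.] [-58. -56.]
1004 px [275. 311.] rect ctr [ -38. -117.] size [ 16. 122.] 4 bbox [ -49. -178.] [-32. -56.]
753 px [348. 296.] rect ctr [  17. -102.] size [46. 16.] 0 bbox [  -6. -110.] [ 40. -94.]
(-52.5, 87, 0.007, 0) [-2. -1.  1.] [ 0.001 -0.     0.001]
(-68, 138, 0.007, 0) [-17.  -5.  52.] [ 0.001 -0.     0.001]
(-52.5, 138, 0.007, 0) [-2. -5. 52.] [ 0.001 -0.     0.001]
```

```bash
python3 -m jog '3 0 0 0 0 0; 3 0 0 0 0 0; -8 0 0 0 0 0; -17 -2 0 0 0 0; -17 -2 10 0 0 0'
python3 -c "
from h import *
rk(-68,138,.007,0);rk(-49,138,.007,0)"
```

```text
t: 19.02
eef_pos: [0.5077, -0.0279, 0.1306]
tcp_rot: [[0.993, 0.011, -0.121], [0.122, -0.092, 0.988], [-0.0, -0.996, -0.093]]
contact_force: [0.7, -0.2, -2.0]
opening: 0.248
(-68, 138, 0.007, 0) [ 2. -4. 43.] [ 0.003 -0.003 -0.001]
(-49, 138, 0.007, 0) [21. -4. 44.] [ 0.003 -0.003 -0.001]
```

```bash
python3 -m jog '1 -2 22 0 0 0; 2 -4 44 0 0 0; 9 -4 44 0 0 0; 15 -4 44 0 0 0; 21 -4 44 0 0 0'
python3 -m jog '-6 0 0 0 0 0; -12 0 0 0 0 0; -12 -25 0 0 0 0; -12 -50 0 0 0 0; -12 -75 0 0 0 0'
python3 - <<'E'
from h import *
s=arm.sense();d=snap('wrist','w16');barks(d,s,amin=600)
print(s['joints'])
print(*go((.4686,.34,.21),rakeR(.275,-PH)))
E
```

```text
t: 19.43
eef_pos: [0.5235, 0.0182, 0.1307]
tcp_rot: [[0.993, 0.011, -0.121], [0.122, -0.093, 0.988], [-0.0, -0.996, -0.093]]
contact_force: [0.6, -0.0, -0.8]
opening: 0.249
t: 19.85
eef_pos: [0.5094, 0.0232, 0.2058]
tcp_rot: [[0.993, 0.01, -0.121], [0.121, -0.093, 0.988], [-0.002, -0.996, -0.093]]
contact_force: [0.7, -0.6, -1.2]
opening: 0.244
4470 px [359.  25.] rect ctr [ 12. 131.] size [34. 63.] 90 bbox [-19. 114.] [ 44. 148.]
4551 px [352.  94.] rect ctr [13. 85.] size [44. 63.] 88 bbox [-18.  63.] [ 45. 107.]
2422 px [225. 165.] rect ctr [-86.  19.] size [26. 91.] 0 bbox [-99. -27.] [-73.  65.]
1005 px [274. 158.] rect ctr [-45.  29.] size [69. 14.] 90 bbox [-52.  -6.] [-37.  64.]
3533 px [323. 168.] rect ctr [-4. 25.] size [62. 47.] 90 bbox [-27.  -6.] [19. 56.]
1899 px [256. 303.] rect ctr [ -63. -118.] size [ 55. 143.] 0 bbox [ -90. -190.] [-35. -47.]
672 px [338. 294.] rect ctr [  20. -110.] size [28. 43.] 90 bbox [  -2. -124.] [ 41. -96.]
[ 0.53890714  0.12825249 -0.78666221  1.80691113  0.19235175  1.26265558
 -0.1831146 ]
[ -4. -29. 317.] [0.    1.412 0.135]
```

Raking is done: A1 is at (12,137) and B1 at (13,85). Now I'll carry the rake back to its free spot on the desk.

```bash
python3 -m jog '-1 -3 32 0 0.11 0.01; -2 -6 64 0 0.22 0.02; -2 -9 96 0 0.34 0.03; -3 -12 128 0 0.46 0.045; -3 -15 160 0 0.58 0.057'
python3 -c "
from h import *
print(*go((.4665,.37,.21),rakeR(.275,-PH)))"
```

```text
t: 20.32
eef_pos: [0.4885, 0.1826, 0.2108]
tcp_rot: [[0.895, -0.039, 0.445], [-0.447, -0.085, 0.891], [0.003, -0.996, -0.093]]
contact_force: [0.6, -0.1, -0.6]
opening: 0.248
[-103.  -14.  157.] [0.002 0.829 0.079]
```

```bash
python3 -m jog '-20 -3 31 0 0.12 0.01; -41 -6 62 0 0.24 0.02; -62 -9 94 0 0.36 0.03; -83 -11 126 0 0.48 0.045; -103 -14 157 0 0.6 0.057'
python3 -m jog '0 0 0 0 0.12 0.01; 0 0 0 0 0.23 0.02; 0 0 0 0 0.23 0.02; 0 0 0 0 0.23 0.02; 0 0 0 0 0.23 0.02'
python3 -c "
from h import *
print(*go((.4666,.379,.07),rakeR(.275,.2)))"
```

```text
t: 20.73
eef_pos: [0.466, 0.3707, 0.2093]
tcp_rot: [[0.489, -0.08, 0.869], [-0.872, -0.047, 0.486], [0.002, -0.996, -0.093]]
contact_force: [1.4, -0.5, -0.8]
opening: 0.248
t: 21.15
eef_pos: [0.4662, 0.3698, 0.2093]
tcp_rot: [[0.279, -0.088, 0.956], [-0.96, -0.029, 0.277], [0.004, -0.996, -0.092]]
contact_force: [-0.2, -0.8, -1.3]
opening: 0.246
[ -9. 138.  16.] [0.293 0.008 0.003]
```

```bash
python3 -m jog '-2 28 3 0.1 0 0; -5 56 6 0.2 0 0; -7 84 10 0.293 0.008 0; -9 112 13 0.293 0.008 0.003; -9 138 16 0.293 0.008 0.003'
python3 -c "
from h import *
print(*go((.4666,.379,.033),rakeR(.275,.2)))
print(*go((.4666,.379,.026),rakeR(.275,.2)))"
```

```text
t: 21.57
eef_pos: [0.4654, 0.3778, 0.0694]
tcp_rot: [[0.275, 0.193, 0.942], [-0.961, 0.053, 0.27], [0.002, -0.98, 0.2]]
contact_force: [1.4, 0.2, -2.0]
opening: 0.248
[-1. 36. -6.] [-0.002  0.004  0.001]
[-1. 43. -7.] [-0.002  0.004  0.001]
```

```bash
python3 -m jog '0 15 -3 0 0 0; 0 28 -5 0 0 0; 0 34 -6 0 0 0; 0 37 -6 0 0 0; 0 39 -7 0 0 0'
python3 -m jog '0 1 0 0 0 0; 0 1 0 0 0 0; 0 2 0 0 0 0; 0 2 0 0 0 0; 0 2 0 0 0 0'
```

```text
t: 21.98
eef_pos: [0.4671, 0.3783, 0.0303]
tcp_rot: [[0.275, 0.194, 0.942], [-0.961, 0.054, 0.27], [0.002, -0.98, 0.201]]
contact_force: [0.3, 0.4, -1.0]
opening: 0.25
t: 22.4
eef_pos: [0.4682, 0.3789, 0.0292]
tcp_rot: [[0.275, 0.195, 0.941], [-0.961, 0.055, 0.27], [0.001, -0.979, 0.203]]
contact_force: [1.2, -0.3, 2.8]
opening: 0.244
```

Contact force has risen by about 4 N, so the rake is down. Release and retreat.

```bash
python3 -m jog '0 0 0 0 0 0; 0 0 0 0 0 0; 0 0 0 0 0 0; 0 0 0 0 0 0; 0 0 0 0 0 0' 1
python3 -m jog '0 0 0 0 0 0; 0 -10 0 0 0 0; 0 -35 0 0 0 0; 0 -75 0 0 0 0; 0 -115 0 0 0 0'
python3 -m jog '0 -40 0 0 0 0; 0 -80 0 0 0 0; 0 -120 0 0 0 0; 0 -120 -20 0 0 0; 0 -120 -40 0 0 0'
python3 - <<'E'
from h import *
d=snap('top','top1');e=snap('scene','s6');barks(d);print();barks(e)
o=cv2.resize(d['pixels'],(800,600));o[:230,:420]=0
z=cv2.resize(d['pixels'][120:235,105:350],(800,376))
z2=cv2.resize(e['pixels'][90:290,150:350],(224,224))
O=np.zeros((600,800,3),np.uint8);O[:376]=z;O[376:,:224]=z2;O[376:,230:528]=cv2.resize(d['pixels'],(298,224))
cv2.imwrite('pics/fin.png',O[:,:,::-1])
E
```

```text
t: 22.82
eef_pos: [0.4681, 0.3789, 0.0291]
tcp_rot: [[0.275, 0.195, 0.941], [-0.961, 0.055, 0.27], [0.001, -0.979, 0.203]]
contact_force: [-0.3, -0.1, -0.1]
opening: 0.935
t: 23.23
eef_pos: [0.4442, 0.3722, 0.1425]
tcp_rot: [[0.276, 0.192, 0.942], [-0.961, 0.054, 0.271], [0.001, -0.98, 0.2]]
contact_force: [1.8, 0.8, 0.6]
opening: 1.0
t: 23.65
eef_pos: [0.3835, 0.3562, 0.2555]
tcp_rot: [[0.276, 0.197, 0.941], [-0.961, 0.057, 0.27], [-0.001, -0.979, 0.205]]
contact_force: [-0.7, 0.1, -0.7]
opening: 1.0
281 px [310. 168.] rect ctr [  13. -128.] size [60. 43.] 1 bbox [ -17. -150.] [  43. -107.]
313 px [219. 179.] rect ctr [ 13. 136.] size [64. 44.] 3 bbox [-19. 113.] [ 46. 158.]
320 px [238. 177.] rect ctr [12. 82.] size [43. 64.] 84 bbox [-19.  60.] [ 46. 104.]
263 px [259. 180.] rect ctr [-2. 21.] size [58. 44.] 83 bbox [-26.  -9.] [19. 52.]
242 px [312. 196.] rect ctr [ -67. -122.] size [62. 45.] 89 bbox [ -90. -153.] [-45. -91.]
575 px [264. 202.] rect ctr [-70.  15.] size [90. 60.] 90 bbox [-100.  -30.] [-40.  60.]

230 px [270. 170.] rect ctr [ 20. 129.] size [61. 50.] 4 bbox [-11. 103.] [ 51. 154.]
249 px [262. 182.] rect ctr [20. 75.] size [61. 50.] 0 bbox [-11.  50.] [ 50. 100.]
449 px [226. 189.] rect ctr [-65.   6.] size [89. 60.] 90 bbox [-95. -39.] [-35.  51.]
222 px [248. 195.] rect ctr [ 4. 14.] size [61. 42.] 85 bbox [-18. -16.] [26. 46.]
259 px [204. 225.] rect ctr [ -60. -130.] size [61. 44.] 89 bbox [ -82. -161.] [-38. -99.]
297 px [229. 238.] rect ctr [  19. -136.] size [47. 59.] 90 bbox [ -10. -160.] [  48. -113.]
```

View pics/fin.png

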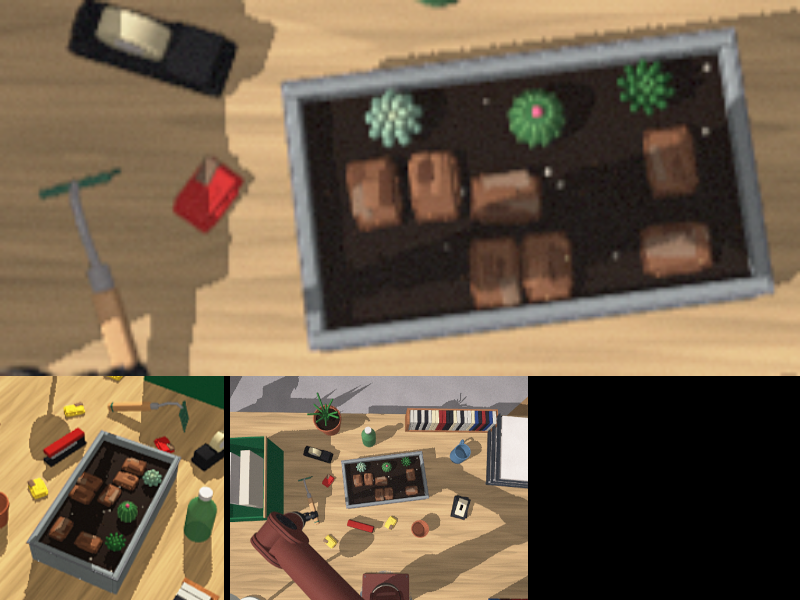

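The final view shows seven separate flat nuggets, split 2/3/2 by thirds. The plants are upright, and the rake lies at (90,260) with the gripper clear of it. Handing in.

```bash
python3 -c "
from station import arm
print(arm.sense()['t'],arm.finish_job())"
```

```text
the job is handed in; nothing more can be done
23.75 None
```

I spread the seven nuggets into one flat layer using only the rake. I then laid the rake back where it had been lying on the desk, clear of the planter, and handed the job in at 23.75 s of the 67 s allowed.

**Last checks (top view):**
- **Thirds:** the nuggets lie 2 / 3 / 2 along the bed, counting from the end where the heap was.
- **Long halves:** three nuggets are clearly in the +x half, centred 12–13 mm past the middle. The other four are in the −x half; one of those is almost on the line at −2 mm.
- **Layer:** all are flat, with none on top of another and none outside the bed.
- **Surroundings:** the plants are upright, and in the final picture the other things on the desk looked unmoved. I checked this by eye rather than measuring their positions.

**What went wrong or disagreed:**
- **Rake slipped:** on the first top nugget, the tines came down on its rear edge and the rake turned about 0.09 rad in the grip. I measured that in the scene camera, tilted the tool to compensate and carried on.
- **Camera offset:** the scene camera places the nuggets up to about 9 mm from where the top and wrist cameras do. I went by the latter two. Either reading gives the same thirds, and at least two nuggets in each half.
- **Close to a plant:** one nugget lies about 3 mm from the edge of the echeveria by measurement. They look separate in the picture, but that gap is within the measuring error.

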